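Back an indexing dial home past its holding pawl

ROBOT

A 6-joint arm with a two-finger parallel gripper is mounted at the origin on the work surface. World frame = base frame: x ahead of the robot, y to its left, z up, the work surface at z = 0. Lengths are in m, angles in rad, forces in N, time in s.
With the tool pointing down it reaches from about 0.3 to 0.875 m from the base axis. Payload 6.4 kg.
Tool frame: the origin (TCP) lies midway between the tips of the shut fingers; the grasp point (between the pads) lies 19 mm behind it (ctrl.pinch_z is the distance from the TCP to the grasp point, in m); z points along the fingers, y is the line along which they close (so a half turn about z gives the same grasp; the last joint's range is limited). The gripper opens to 85 mm and grips with 20 to 120 N. Pads are 22 mm wide; open, the fingers measure 114 mm over their backs; the gripper's body (76 mm by 85 mm) begins 54 mm behind the grasp point. The pads swing forward as they close: fully open they stand 13 mm farther back than shut.
Start: joints at [-1.329, 0.181, 1.607, -0, 1.354, -0.206], TCP at [0.249, -0.518, 0.231] pointing down, gripper open.
Joint ranges: [-2.99, 2.99], [-0.89, 2.07], [0.3, 2.58], [-1.14, 4.28], [0, 2.63], [-3.12, 3.12]. Speed limits (rad/s): [2.57, 2.57, 3.01, 3.14, 3.14, 3.14].

INTERFACE

Orientations are given as a unit quaternion [w, x, y, z].
In Python, from bench import ctrl gives the robot as it stands.
- The arm moves only by the tool apply_moves, never from a script. Its argument "moves" is a list of rows, each an object with "jaw": the opening, from 0 (shut) to 1 (fully open); "offset": the shift along the tool's x, y, z in mm, a list of three; "rot": the turn, a rotation vector about the tool's x, y, z in degrees, a list of three. In form: [{"jaw": jaw, "offset": [dx, dy, dz], "rot": [ax, ay, az]}, ...]. A call has exactly 5 rows; each row shifts and turns the commanded pose from where the row before left it, along the tool's axes as they then stand; what a row does not reach is not made up. A row lasts 1/8 s, in which the tool goes at most 62.5 mm and 10.7 degrees, less where a joint would pass 70% of its speed; a pose out of reach is approached as far as the arm can. A call is refused whole if a number of a shift passes 62.5 or a number of a turn 10.7, either way. A call with a gripper value outside its range is refused whole. The fingers move at their own pace and stop on an object; the grip force is fixed at half the most. Time passes only in rows, so rows that do not move let the fingers close, or fill a call up. It gives the time, the measured TCP pose, the force, the opening and the grip force at its end, in the units of the state.
- ctrl.get_obs(): the state, without advancing time (a new reading comes with each control period).
- ctrl.camera(name): name is "scene" or "top" or "wrist"; returns (picture, depth): 384x512x3 uint8, red, green, blue; 384x512 float32, m along the optical axis (not along the pixel's ray), 0 where there is no reading.
- ctrl.camera_params(name): a dict with "K" (3x3 intrinsics, pixels), "cam_to_world" (4x4, takes a point from camera to world coordinates); the wrist camera has in their place "mount" (4x4, takes a point from camera to tool coordinates, whose origin is the TCP and whose axes are the flange's). Camera axes: x right, y down, z forward; pixel columns grow to the right and rows downward; lengths in m; the calibration is good to about 2 mm. A picture is of the moment at which its call begins: read the wrist's pose just before it. camera_params takes no time and is no camera call.
- ctrl.hand_in(): hands the job in; it is judged then, once.
Trained networks look in the newest picture that a camera, given by its name, has taken for a name from the list of things; names that differ only in an ending like _2 or _b are one class to them, and where a whole thing is asked for, a point or a joint stands for the part that bears it (a point fixed in the world has none). Each returns a list of dicts, best first, with "score" (0 to 1); they miss things now and then, are a little off and sometimes report something else, mostly with a low value. They report only what shows in the picture. A call takes as long as a camera call.
- ctrl.outline_of(camera, target): "region" (384x512 bool, what is visible of it) and "position" ([column, row] in pixels, amid what is visible of it).
The state is a dict: "time_s": time; "q": joint angles; "dq": joint speeds; "joint_efforts": joint torques, N m; "eef_pos": TCP position; "eef_rot": TCP orientation; "wrist_force": force on the tool from outside, world axes, zero at the start; "torque": the same for the moment, N m; "opening": opening from 0.0 (shut) to 1.0 (fully open); "grasp_force": force on a finger pad.
Only numpy, scipy, OpenCV 4.12 (cv2) and the standard library are available. Lean on these libraries where they do the work, as an engineer would, in place of code of your own. Each camera call takes 0.05 s, during which the arm holds its last target. There are 200 camera calls.

TASK

The ratcheted indexing dial on the assembly fixture has run too far forward. Flip its red holding pawl right over so that it rests clear of the teeth, turn the dial backwards (anticlockwise seen from above) by its blue crank post until the yellow lug meets the black rubber stop, and press it home there for a moment, firmly but gently: about 15 N at the crank beyond what turning it takes, and not over 20. Then lower the pawl back onto the teeth without letting it slam, leave the dial against its stop, do not force the dial against the pawl, and leave everything else where it is.

Things in the scene. Friction and masses are not known exactly. Their poses are not given: they have to be found in the camera images.
- fixture: Fixed dark steel base plate on the table, 330 x 350 x 18 mm; place and yaw vary. Origin: on the dial's axis, at table height; z up. The pawl, when down, points from its pivot towards the fixture's -x. Two aluminium bracket cheeks beside the pivot reach 56 mm above the table.
- dial (a joint): Angle (rad) of the grey dial with bright teeth (220 mm wide, top at 40 mm) about its upright axis; positive = anticlockwise from above = backwards. 24 rim teeth, tops at 49 mm; with the pawl down it turns clockwise (forwards) only. Drags evenly, about 4 N at the crank, more when the post must twist in a tight grip; stays where left. Starts 0.7 to 1.7 rad short of home. Nests on it reach 75 mm above the table.
- crank_top (a point): Centre of the top of the blue crank post, an upright round post 22 mm in diameter and 80 mm tall that is fixed on the dial 70 mm from its axis; its top is 120 mm above the table. It does not spin.
- lug_face (a point): The middle of the contact face of the yellow lug that sticks out of the dial's rim (123 mm from the axis, 31 mm above the table). The face looks anticlockwise. The lug is 16 mm wide. Moves with the dial.
- stop: Green stop block, clamped on the fixture base at an angle that varies, with an upright black rubber bumper (16 mm diameter, top 44 mm above the table). Fixed while working, hardly yielding. Its origin lies on the dial's axis at table height (not in the block).
- stop_face (a point): The point of the bumper that the lug face meets, 123 mm from the dial's axis and 31 mm above the table. When the dial is home, lug_face and stop_face coincide.
- pawl (a joint): Angle of the red holding pawl about its level pivot, rad: 0 = fully down in a tooth gap, up to 0.13 when it lies on the slope or top of a tooth, pi/2 = about upright, 2.15 = flipped over and resting against its end stop. It falls by its own weight (about 0.12 kg) to whichever side it leans, a little damped; no spring.
- pawl_pivot (a point): The pawl's pivot, 46 mm above the table, at x +80, y -98 mm in the fixture's frame. The pivot axis is level, along the fixture's y axis. The pawl is 85 mm long from it.
- pawl_handle (a point): Middle of the pawl's round red handle bar, 12 mm thick, 53 mm long, parallel to the pivot axis, sticking out from the pawl's arm towards the fixture's -y; 29 mm of it lie between this point and the arm. With the pawl at 0 this point is -55 mm in x, -36 in y, +12 in z (fixture's axes) from the pivot; lifting swings it up and over towards +x.
- screw_cup: Bystander: steel screw cup, 42 mm wide, 30 mm high, on a corner of the fixture base. Origin: centre of its underside.
- socket: Bystander: dark steel nut socket, 24 mm wide, 36 mm high, standing on another corner of the fixture base. Origin: centre of its underside.
- driver: Bystander: yellow electric screwdriver lying on the table right of the fixture, 215 mm long, 38 mm thick.
- shell_a: Bystander: pale plastic housing shell on the table left of the fixture, 100 x 60 x 30 mm.
- shell_b: Bystander: another such shell, left of the fixture.
- motor: Bystander: small steel motor lying right of the fixture, 48 mm diameter, about 90 mm long.

How it is judged:
On the way, in this order (a step that is already met when the one before it is completed fails the run):
1. the pawl is flipped over, past upright, and lies back clear of the teeth (angle above 1.8 rad) (value of joint pawl above 1.8 rad), for 0.2 s.
2. with the pawl still clear, the lug is pressed home against the stop: within 3 mm of it and with more than 6 N (about 10 N at the crank beyond the drag) (value of joint pawl above 1.5 rad and distance between lug_face and stop_face below 0.003 m and contact force between stop and dial above 6 N), for 0.3 s.
3. the pawl is down on the teeth again (value of joint pawl below 0.17 rad), for 0.2 s.
At the end, for the whole second after the job is handed in: The pawl lies down on the teeth (angle below 0.17 rad), the lug stands within 3 mm of the stop, and dial and pawl are at rest (value of joint pawl below 0.17 rad and distance between lug_face and stop_face below 0.003 m and velocity of joint dial between -0.05 and 0.05 rad/s and velocity of joint pawl between -0.1 and 0.1 rad/s); the robot touches nothing.
It fails at once if the dial is driven against the stop with more than 12 N (about 21 N at the crank beyond the drag) (contact force between stop and dial above 12 N).
It fails at once if the dial is forced against the pawl (more than 20 N between teeth and pawl) (contact force between pawl and dial above 20 N).
It fails at once if the pawl is let fall onto the teeth (faster than 5 rad/s downwards while 0.25 to 1.2 rad open) (value of joint pawl between 0.25 and 1.2 rad and velocity of joint pawl below -5 rad/s).
It fails at once if a bystander is moved by more than 15 mm (distance of any of screw_cup, socket, driver, shell_a, shell_b, motor from where it was at the start of the episode above 0.015 m).
It also fails if it takes over 72 s, if anything falls off the work surface, if the arm or the gripper's body presses on something with over 40 N, if the wrist force passes 120 N, or if a joint passes its speed limit or range.

## Working session

There is one attempt and no reset: what is moved stays moved. The work goes in short steps, Python scripts to look and compute and a tool call to move; the robot and the scene stay as the last step left them, time stands still between calls to the robot, and variables do not carry over. Pictures are saved under pics/ and viewed, at most 10 in all, crops included, and the job is handed in when it is done.

Besides the shell and the picture viewer there is one more tool, called after "Emit:" by a JSON object that holds its "op" and its "data", one argument or row to a line. apply_moves: Moves the arm, as the interface text tells. Its arguments: {"type":"object","properties":{"moves":{"type":"array"}},"required":["moves"]}

```bash
mkdir -p pics; ls; cat > h.py <<'E'
import numpy as np, cv2
from bench import ctrl
def shot(n):
    o=ctrl.get_obs(); im,d=ctrl.camera(n); p=ctrl.camera_params(n)
    return o,im,d,p
def pts(d,p):
    K=np.array(p["K"]);T=np.array(p["cam_to_world"])
    v,u=np.mgrid[:d.shape[0],:d.shape[1]]
    P=np.stack([(u-K[0,2])/K[0,0]*d,(v-K[1,2])/K[1,1]*d,d],-1)
    return P@T[:3,:3].T+T[:3,3]
E
python3 - <<'E'
from h import *
o,im,d,p=shot("top"); cv2.imwrite("pics/top.png",im[:,:,::-1]); np.savez("top.npz",im=im,d=d)
print(o); print(p)
W=pts(d,p)
for t in ["fixture","dial","crank_top","lug_face","stop","pawl","pawl_handle","screw_cup","socket","driver","motor"]:
    for r in ctrl.outline_of("top",t)[:2]:
        m=r["region"]&(d>0); w=W[m]
        print(t,round(r["score"],2),r["position"],m.sum(),np.median(w,0).round(3) if len(w) else None,w.max(0).round(3) if len(w) else None)
E
```

```text
pics
{'time_s': 0.0, 'q': array([-1.32929315e+00,  1.81560555e-01,  1.60804917e+00, -2.46629216e-05,
        1.35379564e+00, -2.06288843e-01]), 'dq': array([-0.00054364,  0.00014827,  0.00227209,  0.00094434,  0.00011501,
       -0.00229537]), 'joint_efforts': array([ 7.41105450e-04, -4.44866395e+01, -3.51337481e+01, -1.58321341e-04,
        9.00549145e-03,  3.06917593e-05]), 'eef_pos': array([ 0.24883534, -0.51773058,  0.23035329]), 'eef_rot': array([-9.06000606e-04,  9.75038827e-01,  2.22032573e-01, -2.79954676e-05]), 'wrist_force': array([ 0.09790036, -0.73675087, -0.7585534 ]), 'torque': array([-0.00640492,  0.02045111, -0.02415009]), 'grasp_force': 0.0, 'opening': 1.0004800658146193}
{'K': array([[459.73493542,   0.        , 257.31710633],
       [  0.        , 459.73493542, 189.33622925],
       [  0.        ,   0.        ,   1.        ]]), 'cam_to_world': array([[-2.76373255e-02, -9.79818673e-01,  1.97968547e-01,
         2.01628634e-01],
       [-9.99617416e-01,  2.68729353e-02, -6.54724288e-03,
         1.69938930e-02],
       [ 1.09511488e-03, -1.98073756e-01, -9.80186507e-
[... 318 characters left out ...]
0.639 0.198 0.125]
crank_top 0.73 [233.7, 183.1] 3493 [0.519 0.094 0.041] [0.639 0.204 0.125]
lug_face 0.65 [231.8, 185.7] 3382 [0.517 0.094 0.042] [0.638 0.198 0.125]
pawl 0.43 [266.5, 181.7] 165 [ 0.519 -0.019  0.066] [ 0.577 -0.001  0.075]
pawl 0.39 [375.1, 157.7] 298 [ 0.598 -0.38   0.042] [ 0.648 -0.354  0.054]
pawl_handle 0.44 [263.1, 178.7] 116 [ 0.522 -0.019  0.066] [ 0.575 -0.001  0.075]
driver 0.76 [382.0, 230.7] 571 [ 0.345 -0.383  0.033] [ 0.439 -0.36   0.048]
driver 0.48 [232.1, 185.1] 3468 [0.518 0.094 0.041] [0.638 0.2   0.125]
motor 0.65 [374.1, 156.1] 319 [ 0.601 -0.381  0.041] [ 0.652 -0.354  0.054]
motor 0.19 [381.0, 232.0] 583 [ 0.346 -0.384  0.033] [ 0.475 -0.36   0.048]
```

View pics/top.png

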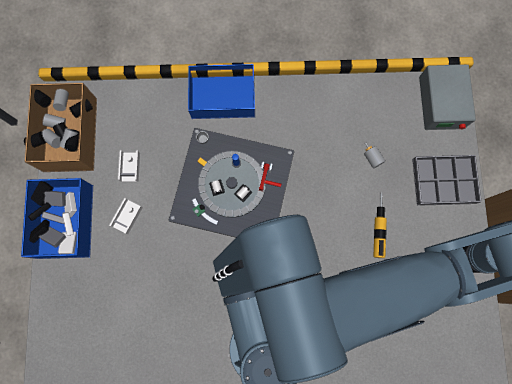

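The top view shows the dial at about (232,184), the crank at (236,158), the lug at (202,161), the stop at (197,210), and the pawl at (265,175) with its handle reaching to (280,184). Next I fit these points.

```bash
cat > m.py <<'E'
from h import *
z=np.load("top.npz"); im=z["im"];d=z["d"];p=ctrl.camera_params("top"); W=pts(d,p)
K=np.array(p["K"]);T=np.array(p["cam_to_world"])
def atz(u,v,zz):
    r=T[:3,:3]@np.array([(u-K[0,2])/K[0,0],(v-K[1,2])/K[1,1],1]); return T[:3,3]+r*(zz-T[2,3])/r[2]
hsv=cv2.cvtColor(im,cv2.COLOR_RGB2HSV); H,S,V=[hsv[...,i].astype(int) for i in range(3)]
box=np.zeros(d.shape,bool); box[120:240,165:300]=1
sel={"blue":(H>100)&(H<130)&(S>120),"yellow":(H>15)&(H<32)&(S>130),"red":((H<8)|(H>172))&(S>130),"green":(H>40)&(H<90)&(S>80)}
for n,m in sel.items():
    m=m&box; v,u=np.nonzero(m); w=W[m]
    print(n,m.sum(),"px",u.mean().round(1),v.mean().round(1),"med",np.median(w,0).round(3),"min",w.min(0).round(3),"max",w.max(0).round(3))
    for a in np.argsort(u)[::max(1,len(u)//12)]: print("   ",u[a],v[a],w[a].round(3))
# crank top
m=sel["blue"]&box&(W[...,2]>.11); print("crank top",W[m].mean(0).round(4),m.sum())
# base plate
g=(W[...,2]>.010)&(W[...,2]<.026)&box
c=max(cv2.findContours(g.astype(np.uint8),cv2.RETR_EXTERNAL,cv2.CHAIN_APPROX_NONE)[0],key=cv2.contourArea)
q=np.array([atz(u,v,.018)[:2] for u,v in c[:,0]],np.float32)
r=cv2.minAreaRect(q); print(r); print(cv2.boxPoints(r).round(3))
# dial top
hgt=(W[...,2]>.034)&(W[...,2]<.054)&box&(S<60)
w=W[hgt]; 
c0=np.array([.518,.094])
for _ in range(5):
    rr=np.hypot(*(w[:,:2]-c0).T); k=(rr>.06)&(rr<.115)
    q=[]; a=np.arctan2(*(w[:,:2]-c0).T[::-1])
    for t in np.arange(-np.pi,np.pi,.15):
        s=k&(a>=t)&(a<t+.15)
        if s.sum()>3: q.append(w[s][np.argsort(rr[s])[-2]][:2])
    q=np.array(q); A=np.c_[2*q,np.ones(len(q))]; x=np.linalg.lstsq(A,(q**2).sum(1),rcond=None)[0]; c0=x[:2]
print("dial",c0,np.sqrt(x[2]+c0@c0),len(q))
E
python3 m.py
python3 - <<'E'
from h import *
z=np.load("top.npz"); im=z["im"]
cv2.imwrite("pics/crop.png",cv2.resize(im[122:242,160:300,::-1],None,fx=5,fy=5,interpolation=cv2.INTER_CUBIC)[:600,:700])
o,im,d,p=shot("scene"); np.savez("scene.npz",im=im,d=d);cv2.imwrite("pics/scene.png",im[:,:,::-1])
E
```

```text
blue 71 px 235.5 159.4 med [0.583 0.075 0.112] min [0.202 0.017 0.043] max [0.619 0.084 1.51 ]
    232 156 [0.592 0.084 0.116]
    233 157 [0.588 0.081 0.118]
    233 161 [0.582 0.082 0.093]
    234 158 [0.584 0.078 0.122]
    234 155 [0.595 0.078 0.116]
    235 157 [0.587 0.075 0.123]
    235 159 [0.582 0.075 0.118]
    235 164 [0.58  0.077 0.063]
    236 156 [0.593 0.072 0.113]
    236 165 [0.579 0.075 0.055]
    237 162 [0.579 0.07  0.089]
    237 157 [0.587 0.068 0.122]
    238 161 [0.583 0.067 0.088]
    238 159 [0.583 0.066 0.11 ]
    239 161 [0.588 0.064 0.068]
yellow 43 px 201.7 161.4 med [0.599 0.188 0.038] min [0.585 0.174 0.02 ] max [0.615 0.203 0.049]
    198 160 [0.603 0.2   0.041]
    199 159 [0.605 0.197 0.043]
    199 162 [0.595 0.197 0.043]
    200 161 [0.602 0.195 0.031]
    200 162 [0.596 0.194 0.038]
    201 160 [0.604 0.191 0.036]
    201 161 [0.599 0.191 0.039]
    202 161 [0.599 0.187 0.041]
    202 163 [0.592 0.187 0.042]
    203 164 [0.59  0.184 0.036]
    203 163 [0.594 0.185 0.032]
    204 164 [0.588 0.18  0.043]
    204 161 [0.6   0.181 0.035]
    205 161 
[... 707 characters left out ...]
09 [0.441 0.215 0.027]
    196 208 [0.445 0.209 0.025]
    197 208 [0.445 0.206 0.024]
    198 208 [0.444 0.202 0.032]
    198 213 [0.427 0.202 0.03 ]
    198 216 [0.418 0.202 0.026]
    199 207 [0.444 0.197 0.047]
    199 213 [0.428 0.199 0.024]
    199 211 [0.434 0.199 0.032]
    200 213 [0.427 0.196 0.029]
    201 209 [0.44  0.192 0.033]
    202 212 [0.431 0.189 0.027]
    203 209 [0.44  0.186 0.03 ]
    204 210 [0.436 0.182 0.036]
crank top [0.568  0.0714 0.1896] 39
((0.5202652812004089, 0.09067888557910919), (0.34896329045295715, 0.32967668771743774), 75.037841796875)
[[ 0.316 -0.035]
 [ 0.634 -0.12 ]
 [ 0.725  0.217]
 [ 0.406  0.302]]
dial [0.52046654 0.09170595] 0.10792963684840351 42
```

View pics/crop.png

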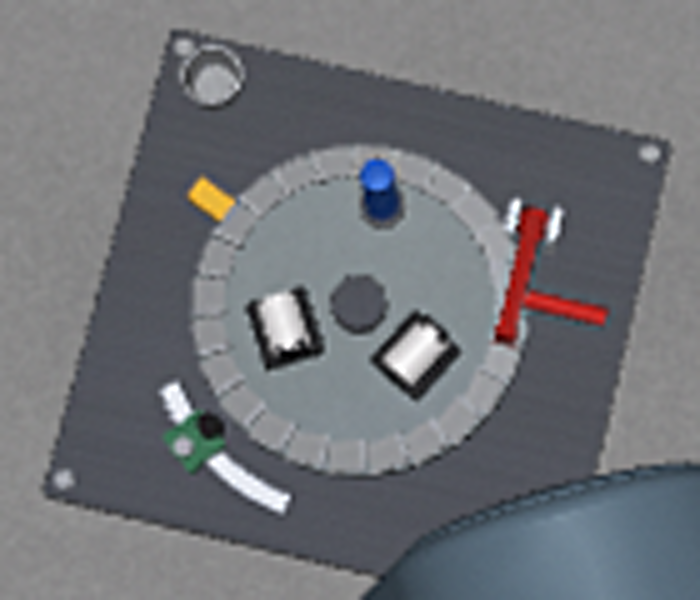

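View pics/scene.png

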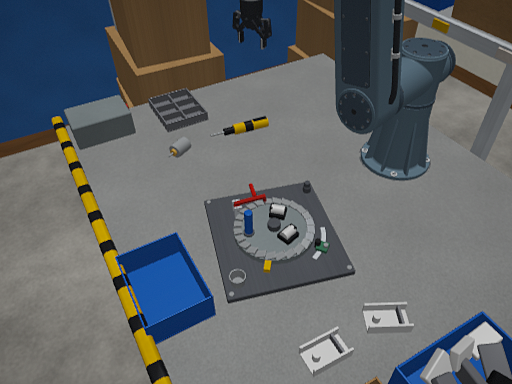

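```bash
cat >> h.py <<'E'
from scipy.spatial.transform import Rotation as R
C=np.array([.5203,.0912]); YAW=np.radians(-15.1)
def fix(x,y,z): c,s=np.cos(YAW),np.sin(YAW); return np.array([C[0]+(c*x-s*y)/1e3,C[1]+(s*x+c*y)/1e3,z/1e3])
def rot(yaw_y): # tool down, tool y at yaw (deg)
    a=np.radians(yaw_y); y=np.array([np.cos(a),np.sin(a),0]); z=np.array([0,0,-1.]); return R.from_matrix(np.c_[np.cross(y,z),y,z])
def obsR(o): w=o["eef_rot"]; return R.from_quat([w[1],w[2],w[3],w[0]])
def plan(p0,r0,p1,r1,n):
    dr=(r0.inv()*r1).as_rotvec(); r=r0
    for i in range(n):
        print("off",(r.inv().apply(np.asarray(p1)-p0)/n*1e3).round(1).tolist(),"rot",np.degrees(dr/n).round(2).tolist()); r=r*R.from_rotvec(dr/n)
def hand(th): a=np.radians(167.7)-th; return fix(80+56.3*np.cos(a),-134,46+56.3*np.sin(a))
E
python3 - <<'E'
from h import *
o=ctrl.get_obs(); h=hand(.05); print(h)
plan(o["eef_pos"],obsR(o),[h[0],h[1],.16],rot(-15.1),10)
E
```

```text
[ 0.51016692 -0.04485801  0.06072786]
off [44.0, -31.4, 7.1] rot [0.0, 0.0, -4.92]
off [46.6, -27.5, 7.1] rot [0.0, 0.0, -4.92]
off [48.8, -23.4, 7.1] rot [0.0, 0.0, -4.92]
off [50.6, -19.1, 7.1] rot [0.0, 0.0, -4.92]
off [52.0, -14.7, 7.1] rot [0.0, 0.0, -4.92]
off [53.1, -10.2, 7.1] rot [0.0, 0.0, -4.92]
off [53.8, -5.6, 7.1] rot [0.0, 0.0, -4.92]
off [54.1, -0.9, 7.1] rot [0.0, 0.0, -4.92]
off [53.9, 3.7, 7.1] rot [0.0, 0.0, -4.92]
off [53.4, 8.3, 7.1] rot [0.0, 0.0, -4.92]
```

Emit:
{"op": "apply_moves", "data": {
  "moves": [
    {"jaw":0.6,"offset":[44,-31,7],"rot":[0,0,-4.9]},
    {"jaw":0.6,"offset":[47,-27,7],"rot":[0,0,-4.9]},
    {"jaw":0.6,"offset":[49,-23,7],"rot":[0,0,-4.9]},
    {"jaw":0.6,"offset":[51,-19,7],"rot":[0,0,-4.9]},
    {"jaw":0.6,"offset":[52,-15,7],"rot":[0,0,-4.9]}
  ]
}}

```text
time_s: 1.27
eef_pos: [0.3818, -0.2805, 0.1964]
eef_rot: [0.0, 0.905, 0.425, 0.0]
wrist_force: [0.9, -0.7, 0.0]
opening: 0.597
grasp_force: 0.0
```

Emit:
{"op": "apply_moves", "data": {
  "moves": [
    {"jaw":0.6,"offset":[53,-10,7],"rot":[0,0,-4.9]},
    {"jaw":0.6,"offset":[54,-6,7],"rot":[0,0,-4.9]},
    {"jaw":0.6,"offset":[54,-1,7],"rot":[0,0,-4.9]},
    {"jaw":0.6,"offset":[54,4,7],"rot":[0,0,-4.9]},
    {"jaw":0.6,"offset":[53,8,7],"rot":[0,0,-5]}
  ]
}}

```text
time_s: 1.9
eef_pos: [0.5128, -0.0442, 0.1614]
eef_rot: [0.0, 0.794, 0.608, 0.0]
wrist_force: [1.4, -0.5, 0.4]
opening: 0.599
grasp_force: 0.0
```

```bash
cat >> h.py <<'E'
def wrist():
    o=ctrl.get_obs(); im,d=ctrl.camera("wrist"); p=ctrl.camera_params("wrist")
    Rm=obsR(o).as_matrix(); M=np.array(p["mount"]); T=np.eye(4); T[:3,:3]=Rm; T[:3,3]=o["eef_pos"]; T=T@M
    return o,im,d,dict(K=p["K"],cam_to_world=T)
def col(im):
    hsv=cv2.cvtColor(im,cv2.COLOR_RGB2HSV); H,S,V=[hsv[...,i].astype(int) for i in range(3)]
    return {"blue":(H>100)&(H<130)&(S>120),"yellow":(H>15)&(H<32)&(S>130),"red":((H<8)|(H>172))&(S>130),"green":(H>40)&(H<90)&(S>80)}
def tofix(w): c,s=np.cos(YAW),np.sin(YAW); e=(w[...,:2]-C)*1e3; return np.stack([c*e[...,0]+s*e[...,1],-s*e[...,0]+c*e[...,1],w[...,2]*1e3],-1)
E
python3 - <<'E'
from h import *
o,im,d,p=wrist(); np.savez("w1.npz",im=im,d=d); cv2.imwrite("pics/w1.png",im[:,:,::-1])
print(o["time_s"],o["eef_pos"],o["eef_rot"],o["opening"],o["q"])
W=pts(d,p); m=col(im)["red"]&(d>0)
F=tofix(W); f=F[m]; print(m.sum(),np.percentile(f,[2,50,98],axis=0).round(1))
b=(F[...,1]<-112)&(F[...,1]>-160)&m; f=F[b]; print("bar",b.sum(),f.mean(0).round(1),np.percentile(f,[2,50,98],axis=0).round(1))
for y in range(-160,-85,6):
    k=m&(abs(F[...,1]-y)<3); 
    if k.sum()>5: print(y,np.median(F[k],0).round(1),F[k][:,2].max().round(1))
E
```

```text
1.9 [ 0.51282809 -0.04420222  0.16142068] [4.29264918e-04 7.93761429e-01 6.08229024e-01 2.55188113e-04] 0.5989318930515939 [-3.16844490e-01  1.22016579e-01  1.82381536e+00 -6.84362106e-05
  1.19476396e+00 -5.36783729e-02]
2428 [[   2.5 -152.6   51.3]
 [  32.2  -99.3   66.4]
 [  86.9  -89.5   69.9]]
bar 650 [  28.5 -133.6   65.7] [[  22.  -155.2   18.1]
 [  28.8 -133.4   67.4]
 [  34.1 -112.8   69.1]]
-154 [  28.5 -153.4   67.1] 69.1
-148 [  28.  -148.    67.3] 69.3
-142 [  28.  -141.7   67.5] 69.7
-136 [  28.9 -136.    67.2] 69.1
-130 [  28.9 -129.9   67.4] 69.8
-124 [  28.8 -124.2   67.4] 69.1
-118 [  28.4 -118.1   67.6] 69.7
-112 [  28.8 -112.    67.5] 69.8
-106 [  29.7 -105.2   66.1] 69.3
-100 [ 43.  -99.6  66.1] 70.4
-94 [ 43.8 -93.9  65.9] 71.3
-88 [ 76.8 -89.9  54.3] 69.8
```

View pics/w1.png

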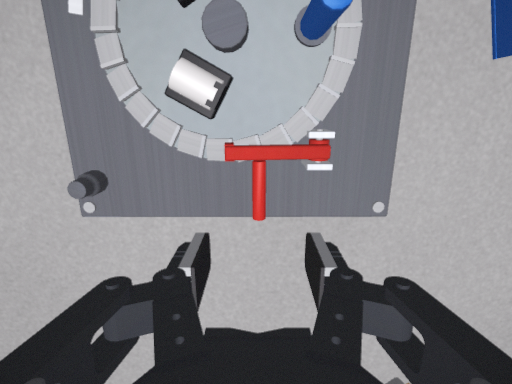

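The bar runs vertically in the picture at (260,190), squarely between the fingers, and the socket stands at (80,188). The fit gives the bar at fixture (28,-134,62), which fits the pawl lying on a tooth. I descend and grip.

Emit:
{"op": "apply_moves", "data": {
  "moves": [
    {"jaw":0.5,"offset":[-1,0,32],"rot":[0,0,0]},
    {"jaw":0.5,"offset":[0,0,32],"rot":[0,0,0]},
    {"jaw":0.5,"offset":[0,0,30],"rot":[0,0,0]},
    {"jaw":0.5,"offset":[0,0,24],"rot":[0,0,0]},
    {"jaw":0.5,"offset":[0,0,0],"rot":[0,0,0]}
  ]
}}

```text
time_s: 2.58
eef_pos: [0.51, -0.0463, 0.0416]
eef_rot: [-0.002, 0.795, 0.607, -0.001]
wrist_force: [-0.7, -0.7, 0.2]
opening: 0.501
grasp_force: 0.0
```

Emit:
{"op": "apply_moves", "data": {
  "moves": [
    {"jaw":0,"offset":[0,0,0],"rot":[0,0,0]},
    {"jaw":0,"offset":[0,0,0],"rot":[0,0,0]},
    {"jaw":0,"offset":[0,0,0],"rot":[0,0,0]},
    {"jaw":0,"offset":[0,0,0],"rot":[0,0,0]},
    {"jaw":0,"offset":[0,0,0],"rot":[0,0,0]}
  ]
}}

```text
time_s: 3.2
eef_pos: [0.5134, -0.0473, 0.0447]
eef_rot: [0.002, 0.795, 0.607, 0.001]
wrist_force: [3.8, 0.1, 6.0]
opening: 0.115
grasp_force: 59.0
```

```bash
python3 - <<'E'
from h import *
o=ctrl.get_obs(); print(tofix(o["eef_pos"]),o["opening"],o["grasp_force"],o["wrist_force"])
g=tofix(o["eef_pos"]); gx,gz=g[0],g[2]+19
# arc about pivot (80,46) from current angle
r=np.hypot(gx-80,gz-46); a0=np.arctan2(gz-46,gx-80); print(r,np.degrees(a0))
th=np.linspace(a0,np.radians(167.7)-2.02,16)
q=np.c_[80+r*np.cos(th),46+r*np.sin(th)]; print(np.diff(q,axis=0).round(1).tolist())
E
```

```text
[  29.38784081 -135.57433265   44.69819551] 0.11532995204907871 59.023343324661255 [3.77354343 0.11266203 5.96940233]
53.617317936484135 160.72615230627906
[[2.6, 6.2], [3.4, 5.9], [4.1, 5.4], [4.8, 4.8], [5.3, 4.2], [5.8, 3.5], [6.2, 2.7], [6.5, 1.9], [6.7, 1.1], [6.8, 0.2], [6.8, -0.6], [6.6, -1.5], [6.4, -2.3], [6.0, -3.1], [5.6, -3.8]]
```

Emit:
{"op": "apply_moves", "data": {
  "moves": [
    {"jaw":0,"offset":[0,2.6,-6.2],"rot":[0,0,0]},
    {"jaw":0,"offset":[0,3.4,-5.9],"rot":[0,0,0]},
    {"jaw":0,"offset":[0,4.1,-5.5],"rot":[0,0,0]},
    {"jaw":0,"offset":[0,4.8,-4.9],"rot":[0,0,0]},
    {"jaw":0,"offset":[0,5.3,-4.3],"rot":[0,0,0]}
  ]
}}

```text
time_s: 3.82
eef_pos: [0.5255, -0.0506, 0.0685]
eef_rot: [-0.005, 0.794, 0.607, -0.004]
wrist_force: [-18.4, 0.4, 11.4]
opening: 0.113
grasp_force: 59.5
```

Emit:
{"op": "apply_moves", "data": {
  "moves": [
    {"jaw":0,"offset":[0,5.8,-3.6],"rot":[0,0,0]},
    {"jaw":0,"offset":[0,6.2,-2.8],"rot":[0,0,0]},
    {"jaw":0,"offset":[0,6.5,-2],"rot":[0,0,0]},
    {"jaw":0,"offset":[0,6.7,-1.1],"rot":[0,0,0]},
    {"jaw":0,"offset":[0,6.8,-0.2],"rot":[0,0,0]}
  ]
}}

```text
time_s: 4.45
eef_pos: [0.5636, -0.0609, 0.0835]
eef_rot: [0.001, 0.795, 0.607, 0.001]
wrist_force: [-2.6, -1.2, 11.9]
opening: 0.113
grasp_force: 64.1
```

Emit:
{"op": "apply_moves", "data": {
  "moves": [
    {"jaw":0,"offset":[0,6.8,0.6],"rot":[0,0,0]},
    {"jaw":0,"offset":[0,6.6,1.5],"rot":[0,0,0]},
    {"jaw":0,"offset":[0,6.4,2.3],"rot":[0,0,0]},
    {"jaw":0,"offset":[0,6,3],"rot":[0,0,0]},
    {"jaw":0,"offset":[0,5.5,3.5],"rot":[0,0,0]}
  ]
}}

```text
time_s: 5.08
eef_pos: [0.5946, -0.0692, 0.0715]
eef_rot: [0.002, 0.795, 0.607, 0.001]
wrist_force: [-0.2, -0.0, 9.5]
opening: 0.115
grasp_force: 68.6
```

```bash
python3 - <<'E'
from h import *
o=ctrl.get_obs(); print(tofix(o["eef_pos"]),o["opening"],o["grasp_force"],o["wrist_force"],o["torque"])
E
```

```text
[ 113.53831093 -135.5379808    71.45860638] 0.1145889376702278 68.5570764541626 [-2.28235783e-01 -8.49981222e-03  9.45351244e+00] [0.18404852 0.24944746 0.0818508 ]
```

Emit:
{"op": "apply_moves", "data": {
  "moves": [
    {"jaw":0.5,"offset":[0,0,0],"rot":[0,0,0]},
    {"jaw":0.5,"offset":[0,0,0],"rot":[0,0,0]},
    {"jaw":0.5,"offset":[0,0,0],"rot":[0,0,0]},
    {"jaw":0.5,"offset":[0,0,-20],"rot":[0,0,0]},
    {"jaw":0.5,"offset":[0,0,-60],"rot":[0,0,0]}
  ]
}}

```text
time_s: 5.7
eef_pos: [0.5896, -0.068, 0.1473]
eef_rot: [-0.003, 0.795, 0.607, -0.002]
wrist_force: [1.2, -0.1, -0.6]
opening: 0.5
grasp_force: 0.0
```

```bash
python3 - <<'E'
from h import *
o=ctrl.get_obs(); print(o["time_s"],o["eef_pos"],tofix(o["eef_pos"]),o["opening"],o["wrist_force"])
o2,im,d,p=shot("top"); F=tofix(pts(d,p)); m=col(im)["red"]&(d>0)&(F[...,2]<150)&(abs(F[...,0]-80)<90)&(abs(F[...,1]+120)<60)
print(m.sum(),np.percentile(F[m],[2,50,98],axis=0).round(0) if m.sum() else "")
z=np.load("top.npz"); F=tofix(pts(z["d"],p)); m=col(z["im"])["blue"]&(abs(F[...,2]-118)<8); f=F[m]; print("crank",f.mean(0),np.percentile(f,[5,95],axis=0))
plan(o["eef_pos"],obsR(o),[.588,.0745,.16],rot(-103.6),10)
E
```

```text
5.7 [ 0.58961962 -0.06799967  0.14730725] [ 108.39842212 -135.64484785  147.30724575] 0.5002450959464058 [ 1.18925808 -0.07637292 -0.64611649]
21 [[ 122. -104.  108.]
 [ 129.  -97.  113.]
 [ 138.  -91.  120.]]
crank [-182.10882398  412.84402939  113.26715402] [[-368.20547163   -2.84187996  110.13836691]
 [  76.91780472  599.45963494  120.54356988]]
off [13.7, -3.9, -1.2] rot [-0.04, 0.03, 8.83]
off [12.9, -6.0, -1.2] rot [-0.04, 0.03, 8.83]
off [11.9, -7.9, -1.2] rot [-0.04, 0.03, 8.83]
off [10.5, -9.6, -1.2] rot [-0.04, 0.03, 8.83]
off [8.9, -11.1, -1.2] rot [-0.04, 0.03, 8.83]
off [7.1, -12.4, -1.2] rot [-0.04, 0.03, 8.83]
off [5.1, -13.3, -1.2] rot [-0.04, 0.03, 8.83]
off [3.0, -13.9, -1.2] rot [-0.04, 0.03, 8.83]
off [0.8, -14.2, -1.3] rot [-0.04, 0.03, 8.83]
off [-1.3, -14.2, -1.3] rot [-0.04, 0.03, 8.83]
```

Emit:
{"op": "apply_moves", "data": {
  "moves": [
    {"jaw":0.5,"offset":[13.7,-4,-1.5],"rot":[0,0,8.8]},
    {"jaw":0.5,"offset":[13,-6,-1.5],"rot":[0,0,8.8]},
    {"jaw":0.5,"offset":[12,-8,-1.5],"rot":[0,0,8.8]},
    {"jaw":0.5,"offset":[10.5,-9.6,-1.5],"rot":[0,0,8.8]},
    {"jaw":0.5,"offset":[9,-11,-1.5],"rot":[0,0,8.8]}
  ]
}}

```text
time_s: 6.38
eef_pos: [0.5918, 0.0031, 0.1581]
eef_rot: [0.0, 0.965, 0.263, 0.001]
wrist_force: [0.1, -0.2, -0.0]
opening: 0.498
grasp_force: 0.0
```

Emit:
{"op": "apply_moves", "data": {
  "moves": [
    {"jaw":0.5,"offset":[7,-12.4,-1],"rot":[0,0,8.8]},
    {"jaw":0.5,"offset":[5,-13.3,-1],"rot":[0,0,8.8]},
    {"jaw":0.5,"offset":[3,-14,-1],"rot":[0,0,8.8]},
    {"jaw":0.5,"offset":[1,-14.2,0],"rot":[0,0,8.8]},
    {"jaw":0.5,"offset":[-1.3,-14.2,0],"rot":[0,0,9]}
  ]
}}

```text
time_s: 7.0
eef_pos: [0.5906, 0.0744, 0.161]
eef_rot: [-0.0, 0.993, -0.12, 0.001]
wrist_force: [0.9, 0.0, 0.2]
opening: 0.499
grasp_force: 0.0
```

```bash
python3 - <<'E'
from h import *
o,im,d,p=wrist(); cv2.imwrite("pics/w2.png",im[:,:,::-1])
print(o["eef_pos"],tofix(o["eef_pos"]),obsR(o).as_matrix()[:,1].round(3),o["opening"])
F=tofix(pts(d,p)); m=col(im)["blue"]&(abs(F[...,2]-115)<12)&(np.hypot(F[...,0]-70,F[...,1])<40); f=F[m]
print(len(f)); t=f[f[:,2]>np.percentile(f[:,2],90)-4] if len(f) else f; print(t.mean(0),np.percentile(t,[3,97],axis=0))
c=col(im)
for n in ["yellow","green"]:
    k=c[n]&(d>0)&(np.hypot(F[...,0],F[...,1])<160)&(F[...,2]<60); 
    if k.sum(): print(n,k.sum(),np.percentile(F[k],[3,50,97],axis=0).round(1))
E
```

```text
[0.59057142 0.0744113  0.16103825] [ 72.21866461   2.09699611 161.03824589] [-0.237 -0.971 -0.   ] 0.4990060943290972
841
[ 73.36447534   2.81029041 119.23905581] [[ 64.03225552  -6.20786882 117.1194679 ]
 [ 82.07623761  11.72609504 120.59032556]]
yellow 576 [[ 42.4 101.   26.2]
 [ 54.  114.3  37.3]
 [ 63.3 127.2  38.7]]
```

View pics/w2.png

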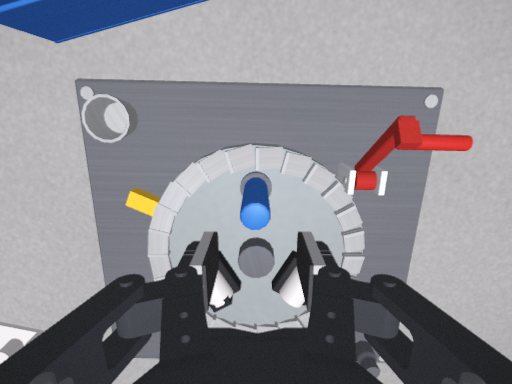

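The post top sits at (255,215), in line with the jaws. The pawl lies flipped back at (405,135) and the lug is at (142,202). I descend and cage the post.

Emit:
{"op": "apply_moves", "data": {
  "moves": [
    {"jaw":0.5,"offset":[0,0,20],"rot":[0,0,0]},
    {"jaw":0.5,"offset":[0,0,25],"rot":[0,0,0]},
    {"jaw":0.5,"offset":[0,0,25],"rot":[0,0,0]},
    {"jaw":0.35,"offset":[0,0,5],"rot":[0,0,0]},
    {"jaw":0.35,"offset":[0,0,0],"rot":[0,0,0]}
  ]
}}

```text
time_s: 7.68
eef_pos: [0.5899, 0.0735, 0.0841]
eef_rot: [0.0, 0.993, -0.117, -0.0]
wrist_force: [0.4, 1.0, -0.6]
opening: 0.352
grasp_force: 0.0
```

Emit:
{"op": "apply_moves", "data": {
  "moves": [
    {"jaw":0.35,"offset":[-0.2,-4.9,0],"rot":[0,0,-4]},
    {"jaw":0.35,"offset":[-0.2,-4.9,0],"rot":[0,0,-4]},
    {"jaw":0.35,"offset":[-0.2,-4.9,0],"rot":[0,0,-4]},
    {"jaw":0.35,"offset":[-0.2,-4.9,0],"rot":[0,0,-4]},
    {"jaw":0.35,"offset":[-0.2,-4.9,0],"rot":[0,0,-4]}
  ]
}}

```text
time_s: 8.3
eef_pos: [0.593, 0.0967, 0.0857]
eef_rot: [0.001, 0.998, 0.059, 0.002]
wrist_force: [1.9, -5.8, -3.2]
opening: 0.348
grasp_force: 3.0
```

Emit:
{"op": "apply_moves", "data": {
  "moves": [
    {"jaw":0.35,"offset":[-0.2,-4.9,0],"rot":[0,0,-4]},
    {"jaw":0.35,"offset":[-0.2,-4.9,0],"rot":[0,0,-4]},
    {"jaw":0.35,"offset":[-0.2,-4.9,0],"rot":[0,0,-4]},
    {"jaw":0.35,"offset":[-0.2,-4.9,0],"rot":[0,0,-4]},
    {"jaw":0.35,"offset":[-0.2,-4.9,0],"rot":[0,0,-4]}
  ]
}}

```text
time_s: 8.93
eef_pos: [0.5869, 0.1204, 0.0861]
eef_rot: [0.001, 0.973, 0.231, 0.003]
wrist_force: [4.8, -4.0, -3.8]
opening: 0.35
grasp_force: 3.1
```

```bash
cat > s.py <<'E'
from h import *
import sys
o,im,d,p=wrist(); R_=obsR(o)
print(o["time_s"],tofix(o["eef_pos"]).round(1),"tool force",R_.inv().apply(o["wrist_force"]).round(1),o["opening"],o["grasp_force"])
g=tofix(o["eef_pos"]); print("tcp ang",np.degrees(np.arctan2(g[1],g[0])).round(1),np.hypot(*g[:2]).round(1),"yaw_y fix",np.degrees(np.arctan2(*R_.as_matrix()[[1,0],1]))+15.1)
cv2.imwrite("pics/%s.png"%sys.argv[1],im[:,:,::-1])
for cam in ["wrist","top"]:
    if cam=="top": _,im,d,p=shot("top")
    F=tofix(pts(d,p)); rr=np.hypot(F[...,0],F[...,1]); an=np.degrees(np.arctan2(F[...,1],F[...,0])); c=col(im)
    for n in ["yellow","green"]:
        k=c[n]&(d>0)&(rr<165)&(F[...,2]<60)&(F[...,2]>22)
        if k.sum()>5: print(cam,n,k.sum(),"ang",np.percentile(an[k],[4,50,96]).round(1),"r",np.percentile(rr[k],[4,96]).round(1))
    k=(im.max(-1)<45)&(d>0)&(rr>108)&(rr<138)&(F[...,2]>34)&(F[...,2]<52)&(an>100)&(an<175)
    if k.sum()>2: print(cam,"bumper",k.sum(),np.percentile(an[k],[5,50,95]).round(1),rr[k].mean().round(1))
E
python3 s.py w3
```

```text
8.925 [56.7 45.5 86.1] tool force [2.5 5.8 3.8] 0.3497918265145235 3.0814728140830994
tcp ang 38.8 72.7 yaw_y fix -48.181165004443116
wrist yellow 1158 ang [ 95.4  97.9 102.9] r [112.6 137.5]
wrist green 387 ang [134.2 135.6 138.8] r [125.1 151.3]
```

View pics/w3.png

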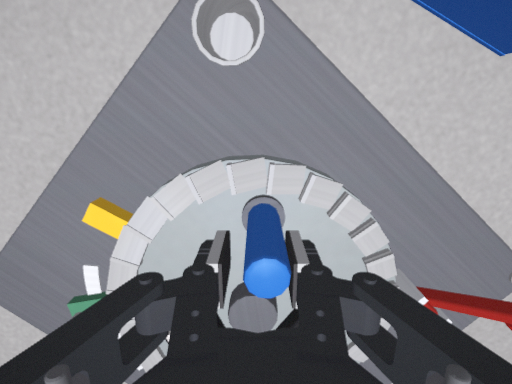

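```bash
python3 - <<'E'
from h import *
p=ctrl.camera_params("top");K=np.array(p["K"]);T=np.array(p["cam_to_world"])
for u,v,z in [(202,207.2,.044),(202.6,162,.042)]:
    r=T[:3,:3]@np.array([(u-K[0,2])/K[0,0],(v-K[1,2])/K[1,1],1]); f=tofix(T[:3,3]+r*(z-T[2,3])/r[2]); print(f,np.degrees(np.arctan2(f[1],f[0])),np.hypot(*f[:2]))
E
```

```text
[-98.85072975  72.88515697  44.        ] 143.59770436944095 122.81576804192383
[ 47.7190163  110.02886354  42.        ] 66.55384231110875 119.93104405623268
```

The wrist picture shows the lug at (105,215), the green stop at (85,303) and the post held between the pads at (265,260). About 37° remain.

Emit:
{"op": "apply_moves", "data": {
  "moves": [
    {"jaw":0.35,"offset":[-0.2,-4.9,0],"rot":[0,0,-4]},
    {"jaw":0.35,"offset":[-0.2,-4.9,0],"rot":[0,0,-4]},
    {"jaw":0.35,"offset":[-0.2,-4.9,0],"rot":[0,0,-4]},
    {"jaw":0.35,"offset":[-0.2,-4.9,0],"rot":[0,0,-4]},
    {"jaw":0.35,"offset":[-0.2,-4.9,0],"rot":[0,0,-4]}
  ]
}}

```text
time_s: 9.65
eef_pos: [0.5726, 0.1406, 0.0863]
eef_rot: [0.001, 0.918, 0.396, 0.003]
wrist_force: [6.6, -1.1, -2.8]
opening: 0.353
grasp_force: 3.2
```

Emit:
{"op": "apply_moves", "data": {
  "moves": [
    {"jaw":0.35,"offset":[-0.1,-2.4,0],"rot":[0,0,-2]},
    {"jaw":0.35,"offset":[-0.1,-2.4,0],"rot":[0,0,-2]},
    {"jaw":0.35,"offset":[-0.1,-2.4,0],"rot":[0,0,-2]},
    {"jaw":0.35,"offset":[-0.1,-2.4,0],"rot":[0,0,-2]},
    {"jaw":0.35,"offset":[-0.1,-2.4,0],"rot":[0,0,-2]}
  ]
}}

```text
time_s: 10.28
eef_pos: [0.5631, 0.1482, 0.0865]
eef_rot: [0.002, 0.881, 0.474, 0.003]
wrist_force: [6.1, -0.1, -1.6]
opening: 0.352
grasp_force: 2.9
```

```bash
python3 s.py w4
```

```text
10.275 [26.5 66.2 86.5] tool force [3.3 5.2 1.6] 0.3515393854838643 2.9204776883125305
tcp ang 68.2 71.3 yaw_y fix -18.310537671664427
wrist yellow 1161 ang [126.4 128.9 134. ] r [111.3 136.3]
wrist green 592 ang [135.2 138.6 146.8] r [129.5 151.3]
wrist bumper 178 [137.2 137.9 140.6] 119.9
```

Emit:
{"op": "apply_moves", "data": {
  "moves": [
    {"jaw":0.35,"offset":[0,-0.7,0],"rot":[0,0,-0.6]},
    {"jaw":0.35,"offset":[0,-0.7,0],"rot":[0,0,-0.6]},
    {"jaw":0.35,"offset":[0,-0.7,0],"rot":[0,0,-0.6]},
    {"jaw":0.35,"offset":[0,-0.7,0],"rot":[0,0,-0.6]},
    {"jaw":0.35,"offset":[0,0,0],"rot":[0,0,0]}
  ]
}}

```text
time_s: 11.0
eef_pos: [0.5606, 0.1498, 0.0865]
eef_rot: [0.001, 0.871, 0.492, 0.003]
wrist_force: [5.7, 0.5, -1.1]
opening: 0.351
grasp_force: 2.4
```

```bash
python3 s.py w5
```

```text
11.0 [23.6 67.1 86.5] tool force [3.4 4.6 1.2] 0.35054413399565726 2.3516741394996643
tcp ang 70.6 71.1 yaw_y fix -15.963625169203338
wrist yellow 1162 ang [128.9 131.6 136.7] r [111.3 136.2]
wrist green 478 ang [135.2 139.2 146.8] r [133.7 151.5]
wrist bumper 138 [137.3 138.  140.4] 119.6
```

Emit:
{"op": "apply_moves", "data": {
  "moves": [
    {"jaw":0.35,"offset":[0,-0.5,0],"rot":[0,0,-0.4]},
    {"jaw":0.35,"offset":[0,-0.5,0],"rot":[0,0,-0.4]},
    {"jaw":0.35,"offset":[0,-0.5,0],"rot":[0,0,-0.4]},
    {"jaw":0.35,"offset":[0,0,0],"rot":[0,0,0]},
    {"jaw":0.35,"offset":[0,0,0],"rot":[0,0,0]}
  ]
}}

```text
time_s: 11.72
eef_pos: [0.5599, 0.15, 0.0865]
eef_rot: [0.002, 0.865, 0.501, 0.003]
wrist_force: [8.5, -1.6, -2.1]
opening: 0.356
grasp_force: 4.0
```

Emit:
{"op": "apply_moves", "data": {
  "moves": [
    {"jaw":0.35,"offset":[0,-0.5,0],"rot":[0,0,-0.4]},
    {"jaw":0.35,"offset":[0,-0.5,0],"rot":[0,0,-0.4]},
    {"jaw":0.35,"offset":[0,0,0],"rot":[0,0,0]},
    {"jaw":0.35,"offset":[0,0,0],"rot":[0,0,0]},
    {"jaw":0.35,"offset":[0,0,0],"rot":[0,0,0]}
  ]
}}

```text
time_s: 12.35
eef_pos: [0.5598, 0.1499, 0.0866]
eef_rot: [0.003, 0.862, 0.507, 0.004]
wrist_force: [11.3, -4.6, -5.5]
opening: 0.353
grasp_force: 5.8
```

```bash
python3 s.py w6
```

```text
12.35 [22.9 67.  86.6] tool force [ 1.4 12.1  5.6] 0.3529964172520395 5.819100737571716
tcp ang 71.1 70.8 yaw_y fix -13.996817039342202
wrist yellow 1179 ang [129.4 132.1 137.3] r [111.2 136. ]
wrist green 483 ang [135.2 139.  146.8] r [134.  151.7]
wrist bumper 120 [137.4 138.3 140.9] 119.2
```

Emit:
{"op": "apply_moves", "data": {
  "moves": [
    {"jaw":0.35,"offset":[0,-0.4,0],"rot":[0,0,0]},
    {"jaw":0.35,"offset":[0,-0.4,0],"rot":[0,0,0]},
    {"jaw":0.35,"offset":[0,-0.3,0],"rot":[0,0,0]},
    {"jaw":0.35,"offset":[0,0,0],"rot":[0,0,0]},
    {"jaw":0.35,"offset":[0,0,0],"rot":[0,0,0]}
  ]
}}

```text
time_s: 13.08
eef_pos: [0.5598, 0.15, 0.0866]
eef_rot: [0.003, 0.862, 0.507, 0.004]
wrist_force: [15.1, -6.2, -8.5]
opening: 0.353
grasp_force: 7.8
```

```bash
cat > f.py <<'E'
from h import *
o=ctrl.get_obs(); r=obsR(o); print(o["time_s"],tofix(o["eef_pos"]).round(1),r.inv().apply(o["wrist_force"]).round(1),r.inv().apply(o["torque"]).round(2),o["opening"],o["grasp_force"])
l=o["eef_pos"][:2]-C; F=o["wrist_force"]; print("crank N from force",(l[0]*F[1]-l[1]*F[0])/.07, "incl torque",((l[0]*F[1]-l[1]*F[0])+o["torque"][2])/.07)
E
python3 f.py
```

```text
13.075 [22.8 67.  86.6] [ 1.9 16.1  8.7] [-2.19  0.25 -0.  ] 0.35325340234558456 7.795107364654541
crank N from force -16.115408321636334 incl torque -16.176889337449737
```

Emit:
{"op": "apply_moves", "data": {
  "moves": [
    {"jaw":0.35,"offset":[0,-0.4,0],"rot":[0,0,0]},
    {"jaw":0.35,"offset":[0,-0.4,0],"rot":[0,0,0]},
    {"jaw":0.35,"offset":[0,-0.3,0],"rot":[0,0,0]},
    {"jaw":0.35,"offset":[0,0,0],"rot":[0,0,0]},
    {"jaw":0.35,"offset":[0,0,0],"rot":[0,0,0]}
  ]
}}

```text
time_s: 13.7
eef_pos: [0.5597, 0.15, 0.0866]
eef_rot: [0.004, 0.862, 0.507, 0.005]
wrist_force: [18.4, -7.3, -11.1]
opening: 0.353
grasp_force: 9.8
```

Emit:
{"op": "apply_moves", "data": {
  "moves": [
    {"jaw":0.35,"offset":[0,0,0],"rot":[0,0,0]},
    {"jaw":0.35,"offset":[0,0,0],"rot":[0,0,0]},
    {"jaw":0.35,"offset":[0,0,0],"rot":[0,0,0]},
    {"jaw":0.35,"offset":[0,0,0],"rot":[0,0,0]},
    {"jaw":0.35,"offset":[0,0,0],"rot":[0,0,0]}
  ]
}}

```text
time_s: 14.32
eef_pos: [0.5598, 0.15, 0.0866]
eef_rot: [0.004, 0.862, 0.507, 0.005]
wrist_force: [17.0, -7.8, -11.5]
opening: 0.349
grasp_force: 9.8
```

```bash
python3 f.py
```

```text
14.325 [22.8 67.  86.6] [ 1.4 18.5 11.8] [-2.73  0.33 -0.01] 0.34936626950989896 9.77247029542923
crank N from force -18.623160559029373 incl torque -18.58101719483512
```

Emit:
{"op": "apply_moves", "data": {
  "moves": [
    {"jaw":0.4,"offset":[0,1.5,0],"rot":[0,0,0]},
    {"jaw":0.45,"offset":[0,1.5,0],"rot":[0,0,0]},
    {"jaw":0.5,"offset":[0,2,0],"rot":[0,0,0]},
    {"jaw":0.5,"offset":[0,0.5,0],"rot":[0,0,0]},
    {"jaw":0.5,"offset":[0,0,0],"rot":[0,0,0]}
  ]
}}

```text
time_s: 14.95
eef_pos: [0.5583, 0.1497, 0.0843]
eef_rot: [-0.0, 0.862, 0.507, -0.0]
wrist_force: [-0.2, -0.2, -0.7]
opening: 0.5
grasp_force: 0.0
```

Emit:
{"op": "apply_moves", "data": {
  "moves": [
    {"jaw":0.5,"offset":[0,0,-10],"rot":[0,0,0]},
    {"jaw":0.5,"offset":[0,0,-20],"rot":[0,0,0]},
    {"jaw":0.5,"offset":[0,0,-25],"rot":[0,0,0]},
    {"jaw":0.5,"offset":[0,0,-25],"rot":[0,0,0]},
    {"jaw":0.5,"offset":[0,0,0],"rot":[0,0,0]}
  ]
}}

```text
time_s: 15.58
eef_pos: [0.5603, 0.1498, 0.1673]
eef_rot: [0.001, 0.862, 0.507, 0.002]
wrist_force: [-0.1, -0.2, 0.4]
opening: 0.498
grasp_force: 0.0
```

```bash
python3 s.py w7; python3 - <<'E'
from h import *
o=ctrl.get_obs(); t=fix(118,-136,170)
plan(o["eef_pos"],obsR(o),t,rot(-15.1),5)
E
```

```text
15.575 [ 23.3  67.  167.3] tool force [-0.2 -0.  -0.4] 0.4981481159114746 0.0
tcp ang 70.8 70.9 yaw_y fix -13.932152046914586
wrist yellow 580 ang [129.5 132.7 137.4] r [111.  135.9]
wrist green 307 ang [135.2 140.1 146.8] r [133.4 151.3]
wrist bumper 43 [137.1 138.2 140.4] 119.1
off [-34.6, 28.5, -1.1] rot [0.0, -0.0, -2.79]
off [-36.0, 26.8, -1.1] rot [0.0, -0.0, -2.79]
off [-37.2, 25.0, -1.1] rot [0.0, -0.0, -2.79]
off [-38.4, 23.1, -1.1] rot [0.0, -0.0, -2.79]
off [-39.5, 21.2, -1.1] rot [0.0, -0.0, -2.79]
```

View pics/w7.png

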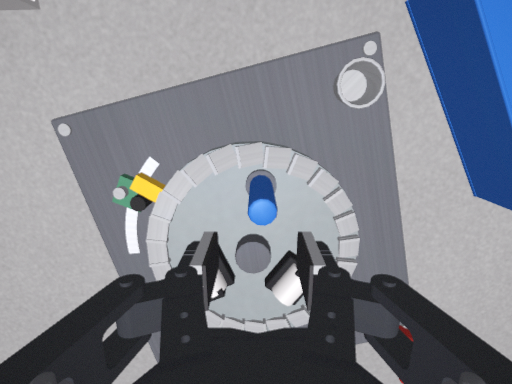

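The lug (148,188) now sits against the bumper (138,203). Dial angles are unchanged after release. Next I go back to the pawl handle.

Emit:
{"op": "apply_moves", "data": {
  "moves": [
    {"jaw":0.5,"offset":[-34.6,28.5,-1],"rot":[0,0,-2.8]},
    {"jaw":0.5,"offset":[-36,26.8,-1],"rot":[0,0,-2.8]},
    {"jaw":0.5,"offset":[-37.2,25,-1],"rot":[0,0,-2.8]},
    {"jaw":0.5,"offset":[-38.4,23,-1],"rot":[0,0,-2.8]},
    {"jaw":0.5,"offset":[-39.5,21,-1],"rot":[0,0,-2.8]}
  ]
}}

```text
time_s: 16.3
eef_pos: [0.5979, -0.072, 0.1677]
eef_rot: [-0.001, 0.793, 0.609, -0.001]
wrist_force: [-0.2, -0.8, 0.5]
opening: 0.502
grasp_force: 0.0
```

Emit:
{"op": "apply_moves", "data": {
  "moves": [
    {"jaw":0.5,"offset":[0,0,0],"rot":[0,0,0]},
    {"jaw":0.5,"offset":[0,0,0],"rot":[0,0,0]},
    {"jaw":0.5,"offset":[0,0,0],"rot":[0,0,0]},
    {"jaw":0.5,"offset":[0,0,0],"rot":[0,0,0]},
    {"jaw":0.5,"offset":[0,0,0],"rot":[0,0,0]}
  ]
}}

```text
time_s: 16.92
eef_pos: [0.5987, -0.07, 0.1695]
eef_rot: [0.0, 0.793, 0.609, 0.0]
wrist_force: [-0.4, 0.3, 0.9]
opening: 0.5
grasp_force: 0.0
```

```bash
python3 - <<'E'
from h import *
o,im,d,p=wrist(); print(tofix(o["eef_pos"]).round(1),o["opening"],hand(2.15),tofix(hand(2.15)),np.degrees(np.arctan2(*obsR(o).as_matrix()[[1,0],1])))
F=tofix(pts(d,p)); m=col(im)["red"]&(d>0)
for y in range(-160,-85,8):
    k=m&(abs(F[...,1]-y)<4)
    if k.sum()>5: print(y,np.median(F[k],0).round(1),F[k].max(0).round(1))
cv2.imwrite("pics/w8.png",im[:,:,::-1])
E
```

```text
[ 117.7 -135.2  169.5] 0.4995669589063604 [ 0.60139037 -0.06947199  0.08547105] [ 120.14630589 -134.           85.47105425] -14.983711453080836
-152 [ 122.6 -152.    90. ] [ 127.7 -148.1   92.4]
-144 [ 121.7 -144.    89.9] [ 127.6 -140.1   91.9]
-136 [ 122.4 -136.1   89.9] [ 127.5 -132.2   92.2]
-128 [ 122.3 -128.    90. ] [ 128.2 -124.    92.1]
-120 [ 122.3 -119.9   89.9] [ 128.1 -116.    92.3]
-112 [ 121.8 -112.5   90.1] [ 127.9 -108.1   92.7]
-104 [ 116.6 -101.9   84.5] [ 141.3 -100.   119.1]
-96 [115.  -95.9  82.5] [141.2 -92.  119.1]
-88 [116.6 -90.7  81.7] [141.  -87.6 118.7]
```

View pics/w8.png

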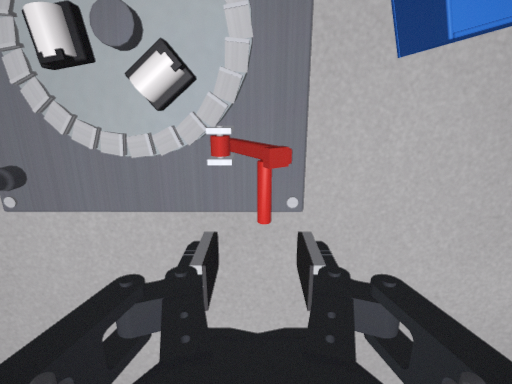

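The handle bar is at (265,190), slightly right of the jaw centre at (258), so I shift 4 mm and grip.

Emit:
{"op": "apply_moves", "data": {
  "moves": [
    {"jaw":0.5,"offset":[0,4,25],"rot":[0,0,0]},
    {"jaw":0.5,"offset":[0,0,30],"rot":[0,0,0]},
    {"jaw":0.5,"offset":[0,0,28],"rot":[0,0,0]},
    {"jaw":0.5,"offset":[0,0,20],"rot":[0,0,0]},
    {"jaw":0.5,"offset":[0,0,0],"rot":[0,0,0]}
  ]
}}

```text
time_s: 17.6
eef_pos: [0.6013, -0.0714, 0.0647]
eef_rot: [-0.001, 0.794, 0.608, -0.001]
wrist_force: [-0.6, 0.5, -0.1]
opening: 0.497
grasp_force: 0.0
```

Emit:
{"op": "apply_moves", "data": {
  "moves": [
    {"jaw":0,"offset":[0,0,0],"rot":[0,0,0]},
    {"jaw":0,"offset":[0,0,0],"rot":[0,0,0]},
    {"jaw":0,"offset":[0,0,0],"rot":[0,0,0]},
    {"jaw":0,"offset":[0,0,0],"rot":[0,0,0]},
    {"jaw":0,"offset":[0,0,0],"rot":[0,0,0]}
  ]
}}

```text
time_s: 18.23
eef_pos: [0.6039, -0.0723, 0.0679]
eef_rot: [0.001, 0.794, 0.608, 0.001]
wrist_force: [1.0, 1.0, 6.3]
opening: 0.118
grasp_force: 58.9
```

```bash
python3 f.py; python3 - <<'E'
from h import *
g=tofix(ctrl.get_obs()["eef_pos"]); X,Z=81,46
gx,gz=g[0]-X,g[2]+19-Z; r0=np.hypot(gx,gz); a0=np.arctan2(gz,gx); print(r0,np.degrees(a0))
th=np.linspace(a0,np.radians(167.7)-.12,21); r=np.linspace(r0,56,21)
print(np.diff(np.c_[r*np.cos(th),-r*np.sin(th)],axis=0).round(1).tolist())
E
```

```text
18.225 [ 123.3 -136.    67.9] [ 1.2  0.7 -6.3] [-0.19  0.03  0.03] 0.11783486935502437 58.90285134315491
crank N from force 3.5350172168131806 incl torque 3.0376851129817797
58.85525646949775 44.03820186434489
[[-4.5, -4.0], [-4.8, -3.5], [-5.2, -3.0], [-5.4, -2.4], [-5.6, -1.9], [-5.8, -1.3], [-5.9, -0.7], [-5.9, -0.1], [-5.9, 0.5], [-5.8, 1.1], [-5.6, 1.7], [-5.4, 2.2], [-5.1, 2.8], [-4.8, 3.3], [-4.4, 3.7], [-4.0, 4.1], [-3.6, 4.5], [-3.1, 4.9], [-2.6, 5.1], [-2.0, 5.3]]
```

Emit:
{"op": "apply_moves", "data": {
  "moves": [
    {"jaw":0,"offset":[0,-4.5,-4],"rot":[0,0,0]},
    {"jaw":0,"offset":[0,-4.8,-3.5],"rot":[0,0,0]},
    {"jaw":0,"offset":[0,-5.2,-3],"rot":[0,0,0]},
    {"jaw":0,"offset":[0,-5.4,-2.4],"rot":[0,0,0]},
    {"jaw":0,"offset":[0,-5.6,-1.9],"rot":[0,0,0]}
  ]
}}

```text
time_s: 18.85
eef_pos: [0.5823, -0.0665, 0.0843]
eef_rot: [0.004, 0.794, 0.608, 0.003]
wrist_force: [8.5, 0.4, 8.1]
opening: 0.119
grasp_force: 58.5
```

Emit:
{"op": "apply_moves", "data": {
  "moves": [
    {"jaw":0,"offset":[0,-5.8,-1.3],"rot":[0,0,0]},
    {"jaw":0,"offset":[0,-5.9,-0.7],"rot":[0,0,0]},
    {"jaw":0,"offset":[0,-5.9,-0.1],"rot":[0,0,0]},
    {"jaw":0,"offset":[0,-5.9,0.5],"rot":[0,0,0]},
    {"jaw":0,"offset":[0,-5.8,1.1],"rot":[0,0,0]}
  ]
}}

```text
time_s: 19.48
eef_pos: [0.554, -0.059, 0.0859]
eef_rot: [0.004, 0.794, 0.608, 0.003]
wrist_force: [2.4, 0.7, 19.0]
opening: 0.118
grasp_force: 62.8
```

Emit:
{"op": "apply_moves", "data": {
  "moves": [
    {"jaw":0,"offset":[0,-5.6,1.7],"rot":[0,0,0]},
    {"jaw":0,"offset":[0,-5.4,2.2],"rot":[0,0,0]},
    {"jaw":0,"offset":[0,-5.1,2.8],"rot":[0,0,0]},
    {"jaw":0,"offset":[0,-4.8,3.3],"rot":[0,0,0]},
    {"jaw":0,"offset":[0,-4.4,3.7],"rot":[0,0,0]}
  ]
}}

```text
time_s: 20.1
eef_pos: [0.5271, -0.0516, 0.0683]
eef_rot: [0.002, 0.794, 0.608, 0.002]
wrist_force: [9.9, -1.5, 1.3]
opening: 0.112
grasp_force: 65.6
```

```bash
python3 f.py
```

```text
20.1 [  43.8 -136.1   68.3] [ 1.2  9.9 -1.3] [-2.24  0.26  0.05] 0.11174877626334725 65.56702494621277
crank N from force 20.045220963827035 incl torque 19.399294557493715
```

Emit:
{"op": "apply_moves", "data": {
  "moves": [
    {"jaw":0,"offset":[0,-3.8,4],"rot":[0,0,0]},
    {"jaw":0,"offset":[0,-3.4,4.4],"rot":[0,0,0]},
    {"jaw":0,"offset":[0,-2.8,4.6],"rot":[0,0,0]},
    {"jaw":0,"offset":[0,-2,4],"rot":[0,0,0]},
    {"jaw":0,"offset":[0,0,0],"rot":[0,0,0]}
  ]
}}

```text
time_s: 20.72
eef_pos: [0.5157, -0.0485, 0.0509]
eef_rot: [0.002, 0.794, 0.608, 0.002]
wrist_force: [12.6, -3.5, -8.8]
opening: 0.112
grasp_force: 66.3
```

```bash
python3 f.py; python3 - <<'E'
from h import *
for n in ["wrist","top"]:
    o,im,d,p=wrist() if n=="wrist" else shot("top")
    F=tofix(pts(d,p)); m=col(im)["red"]&(d>0)
    for a,b in [(-160,-146),(-122,-108)]:
        k=m&(F[...,1]>a)&(F[...,1]<b)&(abs(F[...,0]-40)<60)
        if k.sum()>5: print(n,k.sum(),np.median(F[k],0).round(1))
    k=m&(abs(F[...,1]+97)<7)&(F[...,0]>-20)&(F[...,0]<90)&(F[...,2]<140)
    f=F[k]
    for x in range(0,75,10):
        s=abs(f[:,0]-x)<5
        if s.sum()>3: print("arm",x,np.percentile(f[s,2],80).round(1))
E
```

```text
20.725 [  32.  -136.1   50.9] [-0.1 13.   8.9] [-2.    0.23 -0.02] 0.11151397905032874 66.34523749351501
crank N from force 25.432524512893902 incl torque 25.70383670656478
wrist 374 [  31.2 -151.1   74.5]
wrist 705 [  31.4 -114.8   74.4]
arm 0 79.5
arm 10 79.7
arm 20 77.6
arm 30 75.4
arm 40 73.2
arm 50 70.9
arm 60 68.7
arm 70 66.4
arm 30 73.8
arm 40 74.6
```

Emit:
{"op": "apply_moves", "data": {
  "moves": [
    {"jaw":0,"offset":[0,1,1],"rot":[0,0,0]},
    {"jaw":0,"offset":[0,1,1],"rot":[0,0,0]},
    {"jaw":0.15,"offset":[0,0,0],"rot":[0,0,0]},
    {"jaw":0.25,"offset":[0,0,0],"rot":[0,0,0]},
    {"jaw":0.4,"offset":[0,0,0],"rot":[0,0,0]}
  ]
}}

```text
time_s: 21.45
eef_pos: [0.515, -0.0483, 0.0487]
eef_rot: [-0.0, 0.794, 0.609, -0.0]
wrist_force: [0.7, 0.5, -0.3]
opening: 0.398
grasp_force: 0.0
```

Emit:
{"op": "apply_moves", "data": {
  "moves": [
    {"jaw":0.5,"offset":[0,0,0],"rot":[0,0,0]},
    {"jaw":0.5,"offset":[0,0,0],"rot":[0,0,0]},
    {"jaw":0.5,"offset":[0,0,-20],"rot":[0,0,0]},
    {"jaw":0.5,"offset":[0,0,-40],"rot":[0,0,0]},
    {"jaw":0.5,"offset":[0,0,-60],"rot":[0,0,0]}
  ]
}}

```text
time_s: 22.08
eef_pos: [0.514, -0.048, 0.1686]
eef_rot: [-0.002, 0.794, 0.608, -0.001]
wrist_force: [1.1, -0.3, 0.8]
opening: 0.497
grasp_force: 0.0
```

```bash
python3 s.py w9; python3 - <<'E'
from h import *
o,im,d,p=wrist(); F=tofix(pts(d,p)); m=col(im)["red"]&(d>0)
k=m&(F[...,1]>-156)&(F[...,1]<-108); print("bar",np.median(F[k],0).round(1))
f=F[m&(abs(F[...,1]+97)<7)]
for x in range(0,75,10):
    s=abs(f[:,0]-x)<5
    if s.sum()>3: print("arm",x,np.percentile(f[s,2],80).round(1))
_,im,d,p=shot("top"); cv2.imwrite("pics/end.png",cv2.resize(im[122:242,160:300,::-1],None,fx=5,fy=5,interpolation=cv2.INTER_CUBIC))
E
```

```text
22.075 [  30.2 -136.   168.6] tool force [ 0.   1.2 -0.8] 0.49673677181768405 0.0
tcp ang -77.5 139.4 yaw_y fix 0.04936523473275223
top yellow 42 ang [131.  134.7 138.1] r [111.3 134.9]
top green 51 ang [137.1 144.5 147.8] r [126.  151.3]
top bumper 16 [140.  142.5 144.9] 123.5
bar [  27.7 -131.1   64.4]
arm 0 65.7
arm 10 65.5
arm 20 65.2
arm 30 64.8
arm 40 64.5
arm 50 64.2
arm 60 63.9
arm 70 63.4
```

View pics/w9.png

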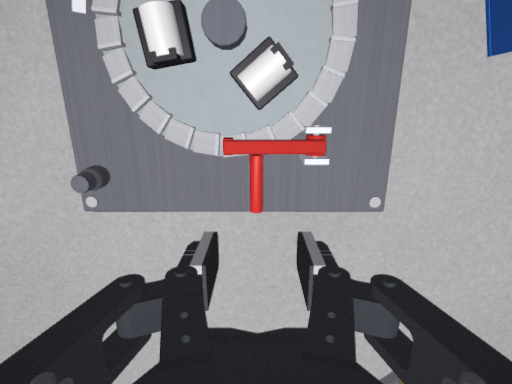

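The pawl is down at about 0.03 rad. I compare the lug with the earlier view from the same pose.

Emit:
{"op": "apply_moves", "data": {
  "moves": [
    {"jaw":0.5,"offset":[40,0,0],"rot":[0,0,2.8]},
    {"jaw":0.5,"offset":[40,0,0],"rot":[0,0,2.8]},
    {"jaw":0.5,"offset":[40,4,0],"rot":[0,0,2.8]},
    {"jaw":0.5,"offset":[40,6,0],"rot":[0,0,2.8]},
    {"jaw":0.5,"offset":[40,10,0],"rot":[0,0,2.8]}
  ]
}}

```text
time_s: 22.9
eef_pos: [0.6033, 0.1313, 0.1667]
eef_rot: [-0.001, 0.862, 0.507, -0.002]
wrist_force: [-0.0, -0.4, 0.0]
opening: 0.504
grasp_force: 0.0
```

Emit:
{"op": "apply_moves", "data": {
  "moves": [
    {"jaw":0.5,"offset":[0,0,0],"rot":[0,0,0]},
    {"jaw":0.5,"offset":[0,0,0],"rot":[0,0,0]},
    {"jaw":0.5,"offset":[0,0,0],"rot":[0,0,0]},
    {"jaw":0.5,"offset":[0,0,0],"rot":[0,0,0]},
    {"jaw":0.5,"offset":[0,0,0],"rot":[0,0,0]}
  ]
}}

```text
time_s: 23.52
eef_pos: [0.604, 0.1295, 0.1692]
eef_rot: [0.0, 0.862, 0.507, 0.0]
wrist_force: [-0.6, 0.2, 0.1]
opening: 0.505
grasp_force: 0.0
```

```bash
python3 s.py w10; python3 -c "
import cv2;a=cv2.imread('pics/w10.png');cv2.imwrite('pics/w10c.png',cv2.resize(a[100:260,40:240],None,fx=4,fy=3.7))"
```

```text
23.525 [ 70.9  58.8 169.2] tool force [-0.1 -0.6 -0.1] 0.5045382055238894 0.0
tcp ang 39.7 92.1 yaw_y fix -13.98191015194845
wrist yellow 579 ang [129.5 132.5 137.5] r [112.1 136. ]
wrist green 246 ang [135.2 139.9 147.1] r [133.6 151.4]
wrist bumper 57 [137.2 138.7 141.6] 117.8
```

View pics/w10c.png

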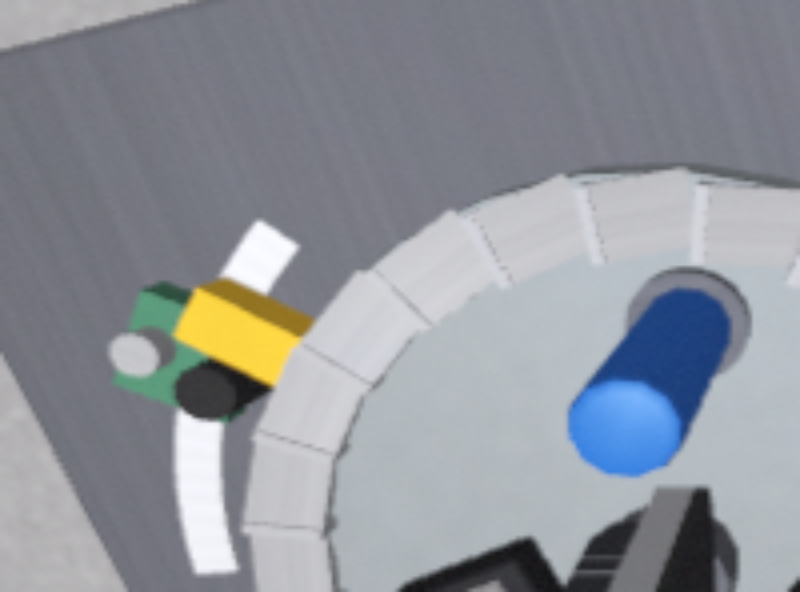

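The lug is still against the bumper at the same angles as when pressed home, and the arm touches nothing.

```bash
python3 -c "
from bench import ctrl
print(ctrl.hand_in())"
```

```text
the job is handed in; nothing more can be done
None
```

I flipped the pawl over, turned the dial back to its stop, pressed it home with about 14 N at the crank beyond the drag, lowered the pawl onto the teeth, and handed the job in at about 24 s; no verdict was returned.

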